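# Clamp the indicator stand and hold its telescoping mast at the second stop

## Robot

A 6-joint arm with a two-finger parallel gripper is mounted at the origin on the work surface. World frame = base frame: x ahead of the robot, y to its left, z up, the work surface at z = 0. Lengths are in mm, angles in rad, forces in N, time in s.
With the tool pointing down it reaches from about 400 to 925 mm from the base axis. Payload 12.5 kg.
Tool frame: the origin (TCP) lies midway between the tips of the shut fingers; the grasp point (between the pads) lies 19 mm behind it; z points along the fingers, y is the direction in which the jaws open and shut (so a half turn about z gives the same grasp; the last joint's range is limited). The gripper opens to 95 mm and grips with 3 to 60 N. Pads are 20 mm wide; open, the fingers measure 119 mm over their backs; the gripper's body (75 mm by 180 mm) begins 59 mm behind the grasp point.
Start: joints at [-1.309, 0.491, 1.559, -0, 1.092, -0.106], TCP at [224.751, -583.21, 214.661] pointing down, gripper open.
Joint ranges: [-3.1, 3.1], [-0.84, 2.19], [0.05, 2.79], [-1.13, 4.28], [0.06, 2.93], [-2.69, 2.69]. Speed limits (rad/s): [2.22, 2.22, 2.79, 3.14, 3.14, 3.14].

## Interface

Orientations are given as [roll, pitch, yaw] about the fixed x, y, z axes, in that order (R = Rz(yaw) Ry(pitch) Rx(roll)).
In Python, from cell import * gives the robot as it stands. The module is installed in compiled form; this text tells all that it offers.
- The arm moves only by the tool carry_out, never from a script. Its argument "moves" is a list of rows, each an object of numbers: "dx", "dy", "dz": the shift along the tool's x, y, z in m; "twist": the turn about the tool's z in degrees. A call has 1 to 5 rows; each row is the pose to reach, as a shift and turn from the pose commanded when the call began, along the tool's axes at that moment; what a row does not reach only later rows make up. A row lasts 1/10 s, in which the tool goes at most 50 mm and 8.59 degrees, less where a joint would pass 70% of its speed; a pose out of reach is approached as far as the arm can. A call with a gripper value outside its range is refused whole. "grip" is the finger opening in m, from 0 to 0.0951, set as the call begins (left out, the last holds). The fingers move at their own pace and stop on an object; the grip force is fixed at half the most. Time passes only in rows, so rows that repeat a pose let the fingers close. It gives the time, the measured TCP pose, the force and the opening at its end, in the units of the state.
- state(): the state, without advancing time (a new reading comes with each control period).
- read_camera(name): name is "scene" or "side" or "wrist"; returns (picture, depth): 420x560x3 uint8, red, green, blue; 420x560 float32, mm along the optical axis (not along the pixel's ray), 0 where there is no reading.
- camera_info(name): a dict with "mtx" (3x3 intrinsics, pixels), "R" (3x3) and "t" (3): a world point X has camera coordinates R X + t. Camera axes: x right, y down, z forward; pixel columns grow to the right and rows downward; lengths in mm; the calibration is good to about 2 mm. A picture is of the moment at which its call begins: read the wrist's pose just before it. camera_info takes no time and is no camera call; for the wrist camera it gives the pose at the moment of the call.
- job_done(): hands the job in, once; it reports no verdict.
The state is a dict: "t": time; "joints": joint angles; "qvel": joint speeds; "tau": joint torques, N m; "eef_pos": TCP position; "tcp_rot": TCP orientation; "ft_force": force on the tool from outside, world axes, zero at the start; "moment": the same for the moment, N m; "opening": opening from 0.0 (shut) to 1.0 (fully open).
Only numpy, scipy, OpenCV 4.12 (cv2) and the standard library are available. Lean on these libraries where they do the work, as an engineer would, in place of code of your own. Each camera call takes 0.05 s, during which the arm holds its last target. There are 200 camera calls.

## Task

Clamp the indicator stand to the table with its magnet knob: push the sprung black knob down, keep it down while turning it clockwise from the red dot to the green dot, and let it spring back up there. Only then squeeze the orange release button in the mast's grey head, pull the mast straight up past its first stop to its second stop (fully extended), and finish while still holding it there, with the button squeezed. Leave everything else on the table where it is.

Things in the scene. Friction and masses are not known exactly. Their poses are not given: they have to be found in the camera images.
- stand: indicator stand fixed to the table: aluminium foot 70 x 230 x 12 mm (x, y, z), with a grey magnet block carrying the knob at its own y = -70 mm and a telescoping mast at its own y = +70 mm. Origin: centre of the foot's underside, on the table at z = 0; axes turn with the stand (yaw within 0.6 rad of the world's), z up
- red_dot (a point): red dot (off) on the magnet block's top, 60 mm above the table. Block 62 x 66 mm (stand's x, y). The white line on the knob's top points to it at the start, 0.6 rad anticlockwise (seen from above) of the stand's +y. Axes as the stand's
- green_dot (a point): green dot (clamped) on the magnet block's top, 60 mm above the table, 0.6 rad clockwise (seen from above) of the stand's +y from the knob's axis. The knob's white line must end up pointing to it. Axes as the stand's
- knob_grip (a point): on the knob's upright axis, 95 mm above the table (87 pressed). Grip: black bar 14 mm thick, 44 long, 72 to 106 mm above the table, on a thin disc of 20 mm radius. Pinch its flat faces along the line 0.6 rad minus knob_turn anticlockwise (from above) of the stand's +x: first 0.6 anticlockwise, at last 0.6 clockwise. Site axes: the stand's while knob_turn is 0, then turn with the knob
- knob_press (a joint): how far the knob is pushed down, m: 0 up, 0.008 fully down; spring, 3.5 N to start, 7.5 N fully down. It must be pushed more than about half-way down to turn at all, and turns freely fully down
- knob_turn (a joint): turn of the knob, rad: 0 at the red dot (off), 1.2 at the green dot (clamped, a firm end stop), growing clockwise seen from above; light friction, 0.03 N m. At either end the knob springs up and is locked against turning; let go in between, it stays down and does not lock
- mast_grip (a point): centre of the mast's grey head, on the mast's axis: 126 mm above the table at home, plus joint mast. Axes as the stand's. Head 30 x 34 x 44 mm (x, y, z). The orange button stands out of its +x face: pinch along the stand's x, one finger on the button, one on the opposite face. Below it the fixed outer tube (42 mm across, top at 95 mm). A dial (42 mm disc) hangs 64 mm to its +y side, no higher than the head
- release_button (a joint): how far the orange button is pressed into the head (towards the stand's -x), m: 0 out, 0.006 fully in; spring, 2 N to start, 5 N fully in. Its face is 24 mm wide and 32 mm tall, centred on the grip height, 22 mm from the mast's axis when out and 16 mm when pressed, so the pinched width is 37 mm out, 31 mm pressed
- mast (a joint): how far the mast is pulled up, m: 0 home, 0.04 first stop, 0.08 second stop (firm end of travel). Unless the button is squeezed well in (over about 4 mm), a catch blocks it at home and again at the first stop. Weight and return spring pull it down with about 4 to 9 N in all: let go, it sinks back
- gauge_block: bystander: small steel block 35 x 12 x 30 mm, a little beyond the stand; origin under its centre
- plug_gauge: bystander: small upright metal plug gauge, 26 mm across, 66 mm tall, between robot and stand; origin under its centre
- setting_ring: bystander: steel ring, 60 mm across, 18 mm tall; origin under its centre
- probe_pen: bystander: blue probe pen, 150 mm long, 20 mm high; origin under its barrel's centre
- spare_magnet: bystander: separate grey magnet block 60 x 50 x 50 mm without a mast, not the one to use; origin under its centre
- bracket: bystander: black plastic bracket 130 x 35 x 58 mm; origin under its centre

How it is judged:
By the outcome, as a careful person would: the job done as asked, in the order asked, and still so for the second after the job is handed in, while the arm keeps its last pose, push and grip.
It also fails if it takes over 51 s, if anything falls off the work surface, if the arm or the gripper's body presses on something with over 40 N, if the wrist force passes 120 N, or if a joint passes its speed limit or range.

## Working session

There is one attempt and no reset: what is moved stays moved. The work goes in short steps, Python scripts to look and compute and a tool call to move; the robot and the scene stay as the last step left them, time stands still between calls to the robot, and variables do not carry over. Pictures are saved under pics/ and viewed, about 8 in all and at most 12, crops included, and the job is handed in when it is done.

Besides the shell and the picture viewer there is one more tool, called after "Call:" by a JSON object that holds its "op" and its "data", one argument or row to a line. carry_out: Moves the arm, as the interface text tells. Its arguments: {"type":"object","properties":{"moves":{"type":"array","items":{"type":"object","properties":{"dx":{"type":"number"},"dy":{"type":"number"},"dz":{"type":"number"},"twist":{"type":"number"}}}},"grip":{"type":"number"}},"required":["moves"]}

```bash
mkdir -p pics; cat > h.py <<'E'
from cell import *
import numpy as np, cv2
def grab(n,f=None):
    ci=camera_info(n); p,d=read_camera(n); p=np.array(p)
    np.savez(f'{f or n}.npz',p=p,d=d,K=ci['mtx'],R=ci['R'],t=ci['t'])
    return p,np.array(d),{k:np.array(v) for k,v in ci.items() if k in('mtx','R','t')}
def pts(d,c):
    v,u=np.mgrid[:d.shape[0],:d.shape[1]]
    r=np.stack([u,v,np.ones_like(u)],-1)@np.linalg.inv(c['mtx']).T
    return (r*d[...,None]-c['t'].reshape(3))@c['R']
E
python3 - <<'E'
from h import *
ims=[]
for n in('scene','side'):
    p,d,c=grab(n); cv2.imwrite(f'pics/{n}0.png',p[...,::-1]); print(n,(-c['R'].T@c['t'].reshape(3)).round())
print(state())
E
```

```text
scene [1731. -448. 1336.]
side [-87. 896. 845.]
{'t': 0.1, 'joints': array([-1.30853424e+00,  4.91485758e-01,  1.55938007e+00, -4.58868910e-05,
        1.09170114e+00, -1.05593109e-01]), 'qvel': array([-6.56421113e-04, -1.84701415e-03, -5.88888180e-04, -2.69460003e-04,
        1.25784314e-03,  2.23913572e-05]), 'tau': array([ 3.84836356e-03, -6.13620043e+01, -2.58607310e+01,  6.94210175e-02,
        4.69440117e-02, -3.05706180e-05]), 'eef_pos': array([ 224.7188194 , -582.9760867 ,  214.13149185]), 'tcp_rot': array([-3.14061948e+00, -6.22162081e-05,  3.67876335e-01]), 'ft_force': array([ 0.15772728, -0.16739529,  0.46413842]), 'moment': array([0.01231081, 0.0182368 , 0.03331471]), 'opening': 1.0009815279736005}
```

View pics/scene0.png

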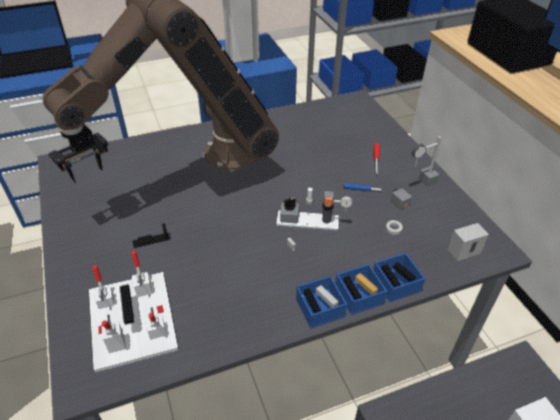

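View pics/side0.png

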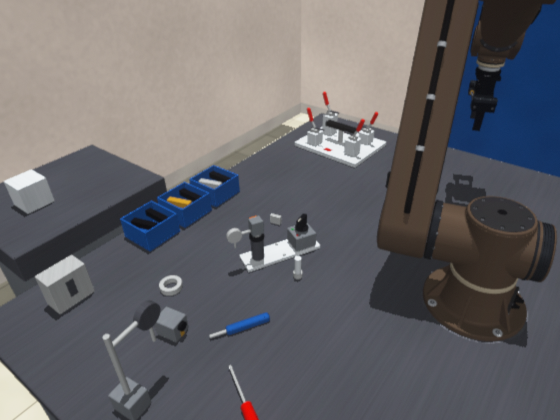

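The scene view shows the white foot at about (308,219), the knob at (290,203) and the orange button at (328,197). In the side view the foot is at about (280,252), the knob at (301,225) and the head at (256,225). Next I'll measure the stand.

```bash
python3 - <<'E'
from h import *
def load(n):
    z=np.load(n+'.npz'); return z['p'],z['d'],dict(mtx=z['K'],R=z['R'],t=z['t'])
for n,(u0,u1,v0,v1) in dict(scene=(268,360,175,240),side=(225,330,200,285)).items():
    p,d,c=load(n); X=pts(d,c); m=np.zeros(d.shape,bool); m[v0:v1,u0:u1]=1
    hsv=cv2.cvtColor(p,cv2.COLOR_RGB2HSV); z=X[...,2]
    t=m&(z<5)&(z>-10)&(hsv[...,2]<90); print(n,'table z',np.median(z[t]))
    # foot: ray onto z=12 with bright mask
    w=(m&(hsv[...,2]>165)&(hsv[...,1]<40)&(z>4)&(z<20)).astype(np.uint8)
    k,l,s,_=cv2.connectedComponentsWithStats(w); i=1+np.argmax(s[1:,4]); P=X[l==i]
    r=cv2.minAreaRect(P[:,:2].astype(np.float32)); print('foot',s[i],r,'z',np.median(P[:,2]))
    print(cv2.boxPoints(r).round())
    o=m&(hsv[...,0]>5)&(hsv[...,0]<20)&(hsv[...,1]>130)&(hsv[...,2]>120)
    print('orange',o.sum(),np.median(X[o],0) if o.any() else'')
    b=m&(z>52)&(z<64); print('z60',b.sum(),np.median(X[b],0))
    for a,bb in((98,112),(140,155)):
        q=m&(z>a)&(z<bb); print(a,q.sum(),X[q].mean(0).round(1),np.ptp(X[q],0).round() if q.any() else'')
    cv2.imwrite(f'pics/{n}_c.png',cv2.resize(p[v0:v1,u0:u1,::-1],None,fx=6,fy=6,interpolation=cv2.INTER_CUBIC))
E
```

```text
scene table z 0.6488437889255956
foot [277 211  62  18 517] ((516.5816650390625, 138.12759399414062), (230.73724365234375, 80.39826965332031), 61.929500579833984) z 12.800078475415006
[[427.  55.]
 [498.  17.]
 [606. 221.]
 [535. 259.]]
orange 49 [565.78319042 190.94285444 129.78753426]
z60 168 [497.27763252  80.79728033  59.02688164]
98 88 [525.8 146.4 105.3] [121. 216.  13.]
140 78 [552.3 197.1 146. ] [46. 42. 13.]
side table z -1.5595072336872313
foot [264 240  32  25 486] ((519.9675903320312, 150.22901916503906), (100.8396987915039, 73.39524841308594), 61.14750671386719) z 10.198796701134095
[[463. 124.]
 [528.  88.]
 [576. 177.]
 [512. 212.]]
orange 0 
z60 316 [470.96179782  96.45458754  58.10247345]
98 153 [528.1 181.7 105.2] [117. 222.  14.]
140 95 [544.2 203.2 143.6] [38. 40.  7.]
```

View pics/side_c.png

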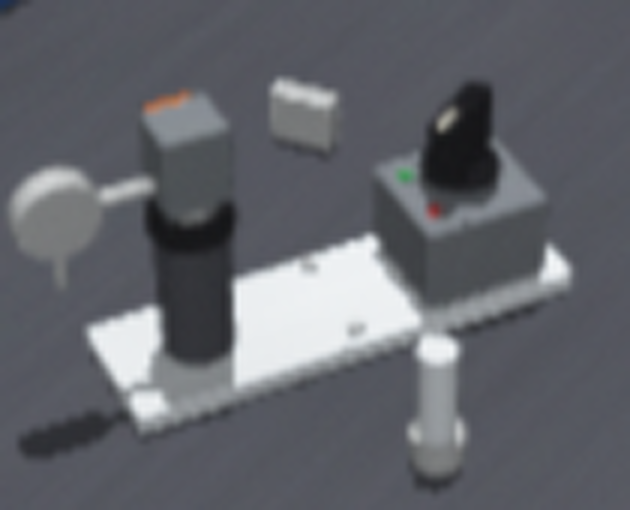

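Call:
{"op": "carry_out", "data": {
  "moves": [
    {"dx": 0.03, "dy": -0.033, "dz": -0.01, "twist": -8},
    {"dx": 0.063, "dy": -0.07, "dz": -0.02, "twist": -16},
    {"dx": 0.096, "dy": -0.106, "dz": -0.03, "twist": -24},
    {"dx": 0.128, "dy": -0.141, "dz": -0.04, "twist": -32},
    {"dx": 0.16, "dy": -0.176, "dz": -0.045, "twist": -40}
  ]
}}

```text
t: 0.6
eef_pos: [311.1, -359.7, 260.2]
tcp_rot: [3.141, 0.0, 1.071]
ft_force: [1.1, 0.1, -0.6]
opening: 0.996
```

```bash
cat >> h.py <<'E'
from scipy.spatial.transform import Rotation as Ro
def to(x,y,z,yaw):
    "tool-frame shift (mm) and twist (deg) from the present pose to the target"
    s=state(); R=Ro.from_euler('xyz',s['tcp_rot']); D=R.inv().apply(np.array([x,y,z])-s['eef_pos'])
    tw=(yaw-s['tcp_rot'][2]+np.pi)%(2*np.pi)-np.pi
    print('t',round(s['t'],2),'pos',s['eef_pos'].round(1),'rot',s['tcp_rot'].round(3),'F',s['ft_force'].round(1),'op',round(s['opening'],3),'j',s['joints'].round(2)); print('d',D.round(1),'twist',round(-np.degrees(tw),1))
E
python3 -c "
from h import *
to(483,77,260,1.68)"
```

```text
t 0.6 pos [ 311.1 -359.7  260.2] rot [3.141 0.    1.071] F [ 1.1  0.1 -0.6] op 0.996 j [-1.    0.23  1.85  0.    1.07 -0.5 ]
d [465.7 -58.3   0. ] twist -34.9
```

Call:
{"op": "carry_out", "data": {
  "moves": [
    {"dx": 0.045, "dy": -0.006, "dz": 0, "twist": -6},
    {"dx": 0.09, "dy": -0.012, "dz": 0, "twist": -12},
    {"dx": 0.135, "dy": -0.018, "dz": 0, "twist": -18},
    {"dx": 0.18, "dy": -0.023, "dz": 0, "twist": -24},
    {"dx": 0.225, "dy": -0.028, "dz": 0, "twist": -30}
  ]
}}

```text
t: 1.1
eef_pos: [395.3, -149.2, 259.6]
tcp_rot: [3.142, 0.0, 1.593]
ft_force: [1.0, -0.3, 0.4]
opening: 0.999
```

```bash
python3 -c "
from h import *
to(483,77,260,1.68)"
```

```text
t 1.1 pos [ 395.3 -149.2  259.6] rot [3.142 0.    1.593] F [ 1.  -0.3  0.4] op 0.999 j [-0.52  0.15  1.96 -0.    1.04 -0.54]
d [224.1  92.8  -0.4] twist -5.0
```

Call:
{"op": "carry_out", "data": {
  "moves": [
    {"dx": 0.044, "dy": 0.019, "dz": 0, "twist": -1},
    {"dx": 0.088, "dy": 0.037, "dz": 0, "twist": -2},
    {"dx": 0.132, "dy": 0.055, "dz": 0, "twist": -3},
    {"dx": 0.176, "dy": 0.073, "dz": 0, "twist": -4},
    {"dx": 0.22, "dy": 0.091, "dz": 0, "twist": -5}
  ]
}}

```text
t: 1.6
eef_pos: [482.2, 72.8, 259.6]
tcp_rot: [-3.142, 0.0, 1.678]
ft_force: [0.4, -0.3, 0.1]
opening: 0.999
```

Call:
{"op": "carry_out", "data": {
  "moves": [
    {"dx": 0},
    {"dx": 0},
    {"dx": 0}
  ]
}}

```text
schema error: expected keys dx, dy, dz, twist
```

```bash
python3 - <<'E'
from h import *
to(483,77,260,1.68)
p,d,c=grab('wrist','w1'); cv2.imwrite('pics/w1.png',p[...,::-1])
print(-c['R'].T@c['t'].reshape(3),c['R'].round(2))
E
```

```text
t 1.6 pos [482.2  72.8 259.6] rot [-3.142  0.     1.678] F [ 0.4 -0.3  0.1] op 0.999 j [ 0.01  0.25  1.82 -0.    1.07 -0.09]
d [ 4.1  1.3 -0.4] twist -0.1
[474.85827352 147.29923722 430.34599726] [[ 0.99  0.11 -0.  ]
 [ 0.1  -0.96  0.27]
 [ 0.03 -0.26 -0.96]]
```

View pics/w1.png

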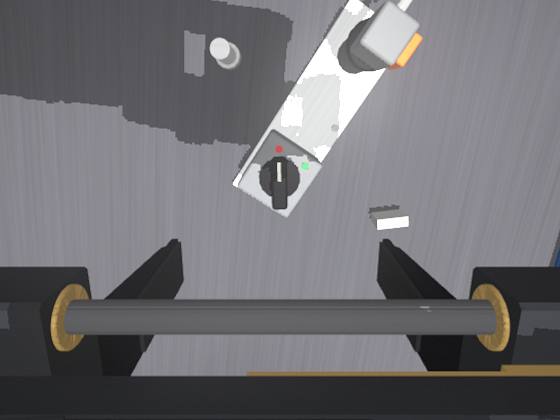

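The wrist view shows the knob at (280,180) with its white line pointing to the red dot at (279,149). The green dot is at (305,166), the head at (388,35) and the orange button at (408,50).

```bash
cat > m.py <<'E'
from h import *
def ray(uv,z,c):
    uv=np.atleast_2d(uv); r=np.c_[uv,np.ones(len(uv))]@np.linalg.inv(c['mtx']).T@c['R']
    C=-c['R'].T@c['t'].reshape(3); return C+r*((z-C[2])/r[:,2:])
def load(n):
    z=np.load(n+'.npz'); return z['p'],z['d'],dict(mtx=z['K'],R=z['R'],t=z['t'])
E
python3 - <<'E'
from m import *
p,d,c=load('w1'); X=pts(d,c); h=cv2.cvtColor(p,cv2.COLOR_RGB2HSV); H,S,V=[h[...,i].astype(int) for i in range(3)]
m=np.zeros(d.shape,bool); m[0:220,225:440]=1
def cen(k): v,u=np.nonzero(k); return np.array([u.mean(),v.mean()]),k.sum()
red=m&((H<8)|(H>172))&(S>110); red[:,330:]=0
gr=m&(H>45)&(H<80)&(S>110)
r,g=[ray(cen(k)[0],60,c)[0] for k in(red,gr)]
print('red',r,red.sum(),'green',g,gr.sum(),'dist',np.linalg.norm(r-g))
a=np.arctan2(*(g-r)[1::-1]); print('yaw from dots',a)
# dots at +-0.6 from +y: radius=dist/2/sin.6
yv=np.array([-np.sin(a),np.cos(a)]); rad=np.linalg.norm(r-g)/2/np.sin(.6)
k1=(r+g)[:2]/2-yv*rad*np.cos(.6); print('rad',rad,'knob axis',k1)
k=(m&(V<70)&(X[...,2]>98)&(X[...,2]<112)); k[:,330:]=0
q=k|((m&(X[...,2]>98)&(X[...,2]<112))&(np.arange(560)[None]<330))
v,u=np.nonzero(q); P=ray(np.c_[u,v],106,c)[:,:2]; print('bar',len(u),np.median(X[q][:,2]),cv2.minAreaRect(P.astype(np.float32)))
b=m&(abs(X[...,2]-60)<3); v,u=np.nonzero(b); print('block',np.median(X[b][:,2]),cv2.minAreaRect(ray(np.c_[u,v],60,c)[:,:2].astype(np.float32)))
f=m&(abs(X[...,2]-12)<3); v,u=np.nonzero(f); print('foot',np.median(X[f][:,2]),cv2.minAreaRect(ray(np.c_[u,v],12,c)[:,:2].astype(np.float32)))
t=m&(abs(X[...,2]-148)<4)&(S<60); v,u=np.nonzero(t); print('head',np.median(X[t][:,2]),cv2.minAreaRect(ray(np.c_[u,v],148,c)[:,:2].astype(np.float32)))
o=m&(H>5)&(H<22)&(S>130); print('btn',np.median(X[o],0), X[o].min(0),X[o].max(0))
E
```

```text
red [478.15034825 103.26596611  60.        ] 36 green [505.6517682   89.29682895  60.        ] 20 dist 30.84582455030992
yaw from dots -0.4699813197336544
rad 27.31447420598977 knob axis [481.69174263  76.18204049]
bar 771 106.56046550515613 ((481.0199279785156, 77.3997802734375), (13.262102127075195, 43.895931243896484), 6.379204750061035)
block 60.71293214767425 ((490.46868896484375, 117.43141174316406), (123.3510513305664, 164.3795928955078), 7.045902729034424)
foot 12.806351056897485 ((505.1190185546875, 121.51942443847656), (184.17724609375, 231.7686767578125), 17.80592155456543)
head 146.63248996634263 ((544.3737182617188, 200.0563201904297), (33.58936309814453, 29.39735221862793), 62.6374626159668)
btn [563.3696759  195.28944771 142.34850492] [5.54188397e+02 1.81021668e+02 2.49411524e-01] [614.76325448 231.01524765 144.66880491]
```

```bash
python3 -c "
from h import *
to(481.2,77,76,1.686)"
```

```text
t 1.65 pos [484.   77.6 259.5] rot [ 3.140e+00 -2.000e-03  1.681e+00] F [-2.4  1.5 -1.4] op 1.003 j [ 0.02  0.25  1.82  0.    1.07 -0.09]
d [ -0.5  -3.  183.5] twist -0.3
```

Call:
{"op": "carry_out", "data": {
  "moves": [
    {"dx": 0, "dy": -0.003, "dz": 0.03, "twist": -0.3},
    {"dx": 0, "dy": -0.003, "dz": 0.065, "twist": -0.3},
    {"dx": 0, "dy": -0.003, "dz": 0.1, "twist": -0.3},
    {"dx": 0, "dy": -0.003, "dz": 0.12, "twist": -0.3},
    {"dx": 0, "dy": -0.003, "dz": 0.12, "twist": -0.3}
  ],
  "grip": 0.05
}}

```text
t: 2.15
eef_pos: [477.7, 70.3, 137.4]
tcp_rot: [-3.137, -0.0, 1.682]
ft_force: [0.5, -0.1, 0.7]
opening: 0.636
```

Call:
{"op": "carry_out", "data": {
  "moves": [
    {"dx": 0, "dy": 0, "dz": 0, "twist": 0},
    {"dx": 0, "dy": 0, "dz": 0, "twist": 0},
    {"dx": 0, "dy": 0, "dz": 0, "twist": 0}
  ]
}}

```text
t: 2.45
eef_pos: [479.5, 70.3, 140.7]
tcp_rot: [3.14, 0.0, 1.682]
ft_force: [0.6, -0.2, 0.1]
opening: 0.53
```

```bash
python3 -c "
from h import *
to(481.2,77,76,1.686)
p,d,c=grab('wrist','w2'); cv2.imwrite('pics/w2.png',p[...,::-1])"
```

```text
t 2.45 pos [479.5  70.3 140.7] rot [3.14  0.    1.682] F [ 0.6 -0.2  0.1] op 0.53 j [ 0.01  0.39  1.98 -0.    0.76 -0.1 ]
d [ 6.4  2.3 64.7] twist -0.2
```

View pics/w2.png

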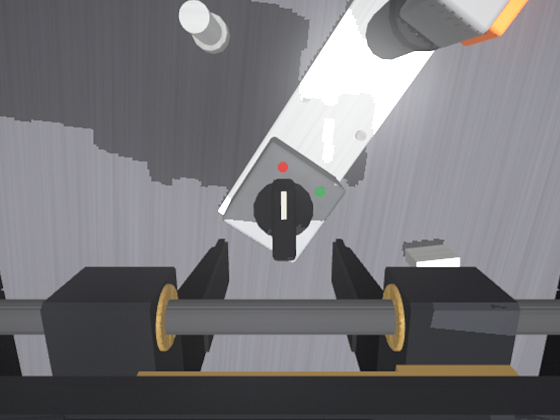

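The wrist view shows the knob bar at (284,220), between the fingers and aligned with the jaws. The arm is still here, so I'll measure again.

```bash
cat > meas.py <<'E'
from m import *
import sys
p,d,c=load(sys.argv[1]); X=pts(d,c); h=cv2.cvtColor(p,cv2.COLOR_RGB2HSV); H,S,V=[h[...,i].astype(int) for i in range(3)]
m=np.zeros(d.shape,bool); m[0:262,232:335]=1
def cen(k): v,u=np.nonzero(k); return np.array([u.mean(),v.mean()])
red=m&((H<8)|(H>172))&(S>110); gr=m&(H>45)&(H<80)&(S>90)
r,g=[ray(cen(k),60,c)[0] for k in(red,gr)]
a=np.arctan2(*(g-r)[1::-1]); yv=np.array([-np.sin(a),np.cos(a)]); dist=np.linalg.norm(r-g)
print('dots',r.round(1),g.round(1),'dist',dist,'yaw',a,'axis',(r+g)[:2]/2-yv*dist/2/np.tan(.6))
q=m&(X[...,2]>98)&(X[...,2]<114); v,u=np.nonzero(q); P=ray(np.c_[u,v],106,c)[:,:2]; print('bar',np.median(X[q][:,2]),cv2.minAreaRect(P.astype(np.float32)))
E
python3 meas.py w2
```

```text
dots [478.3 103.4  60. ] [505.5  89.3  60. ] dist 30.617457144562746 yaw -0.47709626887418016 axis [481.62153335  76.44581072]
bar 106.53115490220377 ((481.11175537109375, 78.15231323242188), (13.67265510559082, 44.475154876708984), 6.987036228179932)
```

Call:
{"op": "carry_out", "data": {
  "moves": [
    {"dx": 0.0065, "dy": 0.002, "dz": 0.01, "twist": -0.5},
    {"dx": 0.0065, "dy": 0.002, "dz": 0.03, "twist": -0.5},
    {"dx": 0.0065, "dy": 0.002, "dz": 0.05, "twist": -0.5},
    {"dx": 0.0065, "dy": 0.002, "dz": 0.064, "twist": -0.5},
    {"dx": 0.0065, "dy": 0.002, "dz": 0.064, "twist": -0.5}
  ]
}}

```text
t: 3.0
eef_pos: [479.4, 77.4, 73.9]
tcp_rot: [-3.139, -0.0, 1.691]
ft_force: [-1.1, 0.0, 0.1]
opening: 0.528
```

Call:
{"op": "carry_out", "data": {
  "moves": [
    {"dx": 0, "dy": 0, "dz": 0, "twist": 0},
    {"dx": 0, "dy": 0, "dz": 0, "twist": 0},
    {"dx": 0, "dy": 0, "dz": 0, "twist": 0}
  ]
}}

```text
t: 3.3
eef_pos: [480.6, 77.1, 76.3]
tcp_rot: [3.14, 0.0, 1.691]
ft_force: [0.3, 0.5, 0.5]
opening: 0.525
```

```bash
python3 -c "
from h import *
to(481.3,77,76,1.69)"
```

```text
t 3.3 pos [480.6  77.1  76.3] rot [3.14  0.    1.691] F [0.3 0.5 0.5] op 0.525 j [ 0.02  0.5   2.03 -0.    0.6  -0.1 ]
d [-0.2  0.7  0.3] twist 0.1
```

Now I'll close on the bar.

Call:
{"op": "carry_out", "data": {
  "moves": [
    {"dx": 0, "dy": 0.0005, "dz": 0, "twist": 0},
    {"dx": 0, "dy": 0.0005, "dz": 0, "twist": 0},
    {"dx": 0, "dy": 0.0005, "dz": 0, "twist": 0},
    {"dx": 0, "dy": 0.0005, "dz": 0, "twist": 0},
    {"dx": 0, "dy": 0.0005, "dz": 0, "twist": 0}
  ],
  "grip": 0
}}

```text
t: 3.8
eef_pos: [480.7, 77.1, 75.6]
tcp_rot: [3.142, 0.0, 1.691]
ft_force: [-0.5, 0.4, -0.1]
opening: 0.164
```

Call:
{"op": "carry_out", "data": {
  "moves": [
    {"dx": 0, "dy": 0, "dz": 0, "twist": 0},
    {"dx": 0, "dy": 0, "dz": 0, "twist": 0},
    {"dx": 0, "dy": 0, "dz": 0, "twist": 0},
    {"dx": 0, "dy": 0, "dz": 0, "twist": 0}
  ]
}}

```text
t: 4.2
eef_pos: [480.9, 77.1, 75.6]
tcp_rot: [3.141, 0.0, 1.691]
ft_force: [1.6, 0.4, -1.0]
opening: 0.147
```

Call:
{"op": "carry_out", "data": {
  "moves": [
    {"dx": 0, "dy": 0, "dz": 0.003, "twist": 0},
    {"dx": 0, "dy": 0, "dz": 0.006, "twist": 0},
    {"dx": 0, "dy": 0, "dz": 0.009, "twist": 0},
    {"dx": 0, "dy": 0, "dz": 0.009, "twist": 0},
    {"dx": 0, "dy": 0, "dz": 0.009, "twist": 0}
  ]
}}

```text
t: 4.7
eef_pos: [481.0, 77.1, 67.3]
tcp_rot: [3.14, 0.0, 1.691]
ft_force: [-0.7, -0.4, 15.9]
opening: 0.143
```

Call:
{"op": "carry_out", "data": {
  "moves": [
    {"dx": 0, "dy": 0, "dz": 0, "twist": 0},
    {"dx": 0, "dy": 0, "dz": 0, "twist": 0}
  ]
}}

```text
t: 4.9
eef_pos: [481.0, 77.1, 67.3]
tcp_rot: [3.14, 0.0, 1.691]
ft_force: [-1.3, -0.5, 15.9]
opening: 0.142
```

Call:
{"op": "carry_out", "data": {
  "moves": [
    {"dx": 0, "dy": 0, "dz": 0, "twist": 5},
    {"dx": 0, "dy": 0, "dz": 0, "twist": 10},
    {"dx": 0, "dy": 0, "dz": 0, "twist": 16},
    {"dx": 0, "dy": 0, "dz": 0, "twist": 22},
    {"dx": 0, "dy": 0, "dz": 0, "twist": 28}
  ]
}}

```text
t: 5.4
eef_pos: [481.2, 77.1, 67.3]
tcp_rot: [3.14, -0.0, 1.198]
ft_force: [-0.7, -0.3, 15.1]
opening: 0.143
```

```bash
python3 -c "
from h import *
to(481.3,77,68,.49);print(state()['moment'])"
```

```text
t 5.4 pos [481.2  77.1  67.3] rot [ 3.14  -0.     1.198] F [-0.7 -0.3 15.1] op 0.143 j [ 0.02  0.52  2.04 -0.    0.58  0.4 ]
d [-0.   0.1 -0.7] twist 40.6
[-0.13427836  0.10511102  0.01788594]
```

Call:
{"op": "carry_out", "data": {
  "moves": [
    {"dx": 0, "dy": 0, "dz": 0, "twist": 7},
    {"dx": 0, "dy": 0, "dz": 0, "twist": 14},
    {"dx": 0, "dy": 0, "dz": 0, "twist": 21},
    {"dx": 0, "dy": 0, "dz": 0, "twist": 28},
    {"dx": 0, "dy": 0, "dz": 0, "twist": 34}
  ]
}}

```text
t: 5.9
eef_pos: [481.4, 76.9, 67.3]
tcp_rot: [3.14, -0.001, 0.604]
ft_force: [0.5, -2.1, 13.5]
opening: 0.147
```

Call:
{"op": "carry_out", "data": {
  "moves": [
    {"dx": 0, "dy": 0, "dz": 0, "twist": 3},
    {"dx": 0, "dy": 0, "dz": 0, "twist": 5},
    {"dx": 0, "dy": 0, "dz": 0, "twist": 6.5},
    {"dx": 0, "dy": 0, "dz": 0, "twist": 7.5},
    {"dx": 0, "dy": 0, "dz": 0, "twist": 7.5}
  ]
}}

```text
t: 6.4
eef_pos: [481.5, 76.9, 67.3]
tcp_rot: [3.14, -0.002, 0.479]
ft_force: [-0.1, -1.5, 13.6]
opening: 0.143
```

```bash
python3 -c "
from h import *
to(481.3,77,68,.49);print(state()['moment'])"
```

```text
t 6.4 pos [481.5  76.9  67.3] rot [ 3.14e+00 -2.00e-03  4.79e-01] F [-0.1 -1.5 13.6] op 0.143 j [ 0.02  0.52  2.04 -0.    0.58  1.12]
d [-0.1 -0.2 -0.7] twist -0.7
[-0.48720476 -0.01318871  0.61182429]
```

Call:
{"op": "carry_out", "data": {
  "moves": [
    {"dx": 0, "dy": 0, "dz": 0, "twist": 1},
    {"dx": 0, "dy": 0, "dz": 0, "twist": 2},
    {"dx": 0, "dy": 0, "dz": 0, "twist": 2}
  ]
}}

```text
t: 6.7
eef_pos: [481.4, 76.9, 67.3]
tcp_rot: [3.14, -0.002, 0.444]
ft_force: [1.3, -2.3, 12.7]
opening: 0.148
```

```bash
python3 -c "
from h import *
to(481.3,77,68,.49);print(state()['moment'])"
```

```text
t 6.7 pos [481.4  76.9  67.3] rot [ 3.14e+00 -2.00e-03  4.44e-01] F [ 1.3 -2.3 12.7] op 0.148 j [ 0.02  0.52  2.04 -0.    0.58  1.15]
d [-0.1 -0.2 -0.7] twist -2.6
[-0.4013224   0.03970435  0.78925428]
```

At the stop: the moment rose to 0.79 N m. I'll ride the knob up, then release.

Call:
{"op": "carry_out", "data": {
  "moves": [
    {"dx": 0, "dy": 0, "dz": -0.002, "twist": 0},
    {"dx": 0, "dy": 0, "dz": -0.004, "twist": 0},
    {"dx": 0, "dy": 0, "dz": -0.006, "twist": 0},
    {"dx": 0, "dy": 0, "dz": -0.0085, "twist": 0},
    {"dx": 0, "dy": 0, "dz": -0.0085, "twist": 0}
  ]
}}

```text
t: 7.2
eef_pos: [481.2, 77.0, 75.3]
tcp_rot: [3.141, -0.001, 0.444]
ft_force: [4.1, -3.1, 2.6]
opening: 0.151
```

Call:
{"op": "carry_out", "data": {
  "moves": [
    {"dx": 0, "dy": 0, "dz": 0, "twist": 0},
    {"dx": 0, "dy": 0, "dz": 0, "twist": 0},
    {"dx": 0, "dy": 0, "dz": 0, "twist": 0},
    {"dx": 0, "dy": 0, "dz": 0, "twist": 0},
    {"dx": 0, "dy": 0, "dz": 0, "twist": 0}
  ],
  "grip": 0.05
}}

```text
t: 7.7
eef_pos: [480.5, 77.2, 75.0]
tcp_rot: [-3.141, 0.001, 0.443]
ft_force: [-0.2, 0.2, 0.3]
opening: 0.498
```

Call:
{"op": "carry_out", "data": {
  "moves": [
    {"dx": 0, "dy": 0, "dz": -0.02, "twist": 0},
    {"dx": 0, "dy": 0, "dz": -0.05, "twist": 0},
    {"dx": 0, "dy": 0, "dz": -0.09, "twist": 0},
    {"dx": 0, "dy": 0, "dz": -0.13, "twist": 0},
    {"dx": 0, "dy": 0, "dz": -0.16, "twist": 0}
  ]
}}

```text
t: 8.2
eef_pos: [480.7, 77.2, 237.5]
tcp_rot: [3.141, -0.001, 0.443]
ft_force: [0.1, 0.3, 0.7]
opening: 0.527
```

Call:
{"op": "carry_out", "data": {
  "moves": [
    {"dx": 0, "dy": 0, "dz": -0.02, "twist": -7},
    {"dx": 0, "dy": 0, "dz": -0.02, "twist": -14},
    {"dx": 0, "dy": 0, "dz": -0.02, "twist": -21},
    {"dx": 0, "dy": 0, "dz": -0.02, "twist": -28},
    {"dx": 0, "dy": 0, "dz": -0.02, "twist": -36}
  ],
  "grip": 0.075
}}

```text
t: 8.7
eef_pos: [480.5, 77.2, 255.1]
tcp_rot: [-3.141, 0.0, 1.076]
ft_force: [-0.3, -0.7, -0.0]
opening: 0.779
```

Call:
{"op": "carry_out", "data": {
  "moves": [
    {"dx": 0, "dy": 0, "dz": 0, "twist": 0},
    {"dx": 0, "dy": 0, "dz": 0, "twist": 0},
    {"dx": 0, "dy": 0, "dz": 0, "twist": 0}
  ]
}}

```text
t: 9.0
eef_pos: [480.7, 77.1, 255.1]
tcp_rot: [-3.142, 0.0, 1.068]
ft_force: [0.4, -0.1, -0.2]
opening: 0.789
```

```bash
python3 - <<'E'
from h import *
to(544.4,200,260,1.09)
p,d,c=grab('wrist','w3'); cv2.imwrite('pics/w3.png',p[...,::-1])
E
python3 meas.py w3
```

```text
t 9.0 pos [480.7  77.1 255.1] rot [-3.142  0.     1.068] F [ 0.4 -0.1 -0.2] op 0.789 j [ 0.02  0.25  1.83 -0.    1.06  0.53]
d [138.4  -3.4  -5. ] twist -1.3
dots [478.  103.4  60. ] [505.2  89.2  60. ] dist 30.72478061567698 yaw -0.4828919822407742 axis [481.17635947  76.40547909]
bar 106.60951387243963 ((507.0166931152344, 125.26737976074219), (150.365234375, 34.99181365966797), 60.44306182861328)
```

View pics/w3.png

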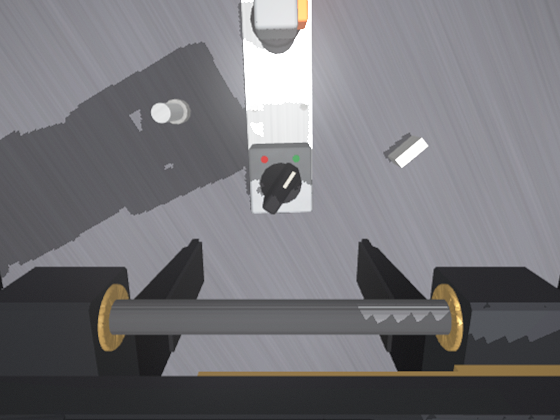

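The white line at (289,181) points at the green dot at (296,157). The head is at (276,12) with the orange button at (302,12). Next I'll measure the bar's angle, the knob's height and the head.

```bash
python3 - <<'E'
from m import *
p,d,c=load('w3'); X=pts(d,c); h=cv2.cvtColor(p,cv2.COLOR_RGB2HSV); H,S,V=[h[...,i].astype(int) for i in range(3)]; Z=X[...,2]
q=(abs(Z-106)<7); q[:140]=0;q[225:]=0;q[:,:240]=0;q[:,320:]=0
v,u=np.nonzero(q); R=cv2.minAreaRect(ray(np.c_[u,v],106,c)[:,:2].astype(np.float32)); print('bar',np.median(Z[q]),R,'want short axis angle deg',np.degrees(-.48-.6))
t=(abs(Z-148)<5)&(S<60); t[60:]=0; v,u=np.nonzero(t); print('head',u.min(),u.max(),v.min(),v.max(),np.median(Z[t]),cv2.minAreaRect(ray(np.c_[u,v],148,c)[:,:2].astype(np.float32)))
a=-.482; ax=np.array([np.cos(a),np.sin(a)]); P=ray(np.c_[u,v],148,c)[:,:2]; s=P@ax; print('head x-extent along stand x',s.min(),s.max(),'knob',np.array([481.2,77])@ax)
E
```

```text
bar 106.52961985619521 ((481.52630615234375, 77.41172790527344), (44.281883239746094, 14.481066703796387), 28.47149085998535) want short axis angle deg -61.879441874128915
head 253 297 0 30 146.5390924082401 ((541.404052734375, 193.42694091796875), (18.281532287597656, 29.508623123168945), 61.194740295410156)
head x-extent along stand x 375.32148755872515 404.76861357167616 knob 390.6831646857307
```

The bar's short axis is at -61.5° against -61.9° wanted, and its top is at 106.5 mm, so the knob is up and locked at green. Now I'll move over the head.

Call:
{"op": "carry_out", "data": {
  "moves": [
    {"dx": 0.03, "dy": 0, "dz": 0, "twist": -1.2},
    {"dx": 0.065, "dy": -0.001, "dz": 0, "twist": -1.2},
    {"dx": 0.1, "dy": -0.002, "dz": 0, "twist": -1.2},
    {"dx": 0.125, "dy": -0.002, "dz": 0, "twist": -1.2},
    {"dx": 0.139, "dy": -0.002, "dz": 0, "twist": -1.2}
  ],
  "grip": 0.06
}}

```text
t: 9.55
eef_pos: [546.1, 201.6, 254.7]
tcp_rot: [-3.141, 0.0, 1.092]
ft_force: [0.5, -0.5, 0.1]
opening: 0.635
```

Call:
{"op": "carry_out", "data": {
  "moves": [
    {"dx": 0, "dy": 0, "dz": 0.015, "twist": 0},
    {"dx": 0, "dy": 0, "dz": 0.03, "twist": 0},
    {"dx": 0, "dy": 0, "dz": 0.03, "twist": 0},
    {"dx": 0, "dy": 0, "dz": 0.03, "twist": 0},
    {"dx": 0, "dy": 0, "dz": 0.03, "twist": 0}
  ]
}}

```text
t: 10.05
eef_pos: [545.9, 199.9, 226.0]
tcp_rot: [3.141, -0.001, 1.091]
ft_force: [0.7, 0.1, 0.7]
opening: 0.629
```

```bash
python3 - <<'E'
from m import *
p,d,c=grab('wrist','w4'); to(546,200.3,107,1.089)
cv2.imwrite('pics/w4.png',p[...,::-1]); X=pts(d,c);Z=X[...,2]
S=cv2.cvtColor(p,cv2.COLOR_RGB2HSV)[...,1]
t=(abs(Z-148)<5)&(S<60); t[:80]=0;t[262:]=0;t[:,:235]=0;t[:,:]&=np.arange(560)[None]<335
v,u=np.nonzero(t); print(u.min(),u.max(),v.min(),v.max(),np.median(Z[t]),cv2.minAreaRect(ray(np.c_[u,v],148,c)[:,:2].astype(np.float32)))
E
```

```text
t 10.1 pos [545.8 199.9 226. ] rot [ 3.141e+00 -1.000e-03  1.092e+00] F [-0.5 -0.6  1. ] op 0.634 j [ 0.24  0.42  1.66 -0.    1.07  0.72]
d [ 3.00e-01 -1.00e-01  1.19e+02] twist 0.1
256 302 189 235 146.65681953863924 ((546.921630859375, 201.8073272705078), (32.85761642456055, 31.577678680419922), 62.529930114746094)
```

View pics/w4.png

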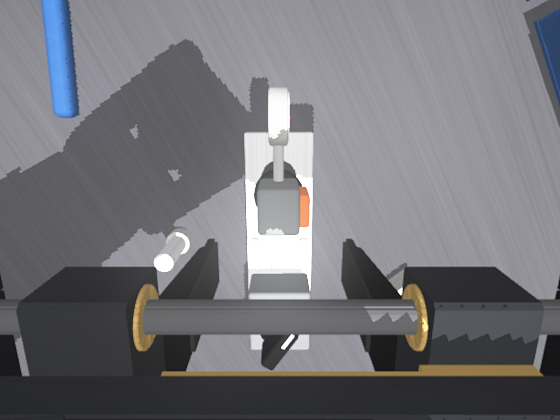

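The head is at (278,205) with the orange button at (304,207), straight below the jaws. I'll descend 119 mm.

Call:
{"op": "carry_out", "data": {
  "moves": [
    {"dx": 0.0015, "dy": 0, "dz": 0.03, "twist": 0},
    {"dx": 0.0015, "dy": 0, "dz": 0.06, "twist": 0},
    {"dx": 0.0015, "dy": 0, "dz": 0.085, "twist": 0},
    {"dx": 0.0015, "dy": 0, "dz": 0.105, "twist": 0},
    {"dx": 0.0015, "dy": 0, "dz": 0.118, "twist": 0}
  ]
}}

```text
t: 10.6
eef_pos: [546.2, 201.3, 106.2]
tcp_rot: [-3.141, 0.0, 1.092]
ft_force: [-0.9, 0.5, 0.6]
opening: 0.634
```

Call:
{"op": "carry_out", "data": {
  "moves": [
    {"dx": 0, "dy": 0, "dz": 0, "twist": 0},
    {"dx": 0, "dy": 0, "dz": 0, "twist": 0},
    {"dx": 0, "dy": 0, "dz": 0, "twist": 0}
  ]
}}

```text
t: 10.9
eef_pos: [546.9, 201.6, 108.3]
tcp_rot: [3.14, -0.001, 1.092]
ft_force: [0.6, -0.0, -0.0]
opening: 0.632
```

```bash
python3 -c "
from h import *
to(546.6,201.3,107,1.089)"
```

```text
t 10.9 pos [546.9 201.6 108.3] rot [ 3.140e+00 -1.000e-03  1.092e+00] F [ 0.6 -0.  -0. ] op 0.632 j [ 0.24  0.56  1.77 -0.    0.81  0.72]
d [-0.3 -0.1  1.3] twist 0.2
```

Call:
{"op": "carry_out", "data": {
  "moves": [
    {"dx": 0, "dy": 0, "dz": 0.001, "twist": 0},
    {"dx": 0, "dy": 0, "dz": 0.001, "twist": 0},
    {"dx": 0, "dy": 0, "dz": 0.001, "twist": 0},
    {"dx": 0, "dy": 0, "dz": 0.001, "twist": 0},
    {"dx": 0, "dy": 0, "dz": 0.001, "twist": 0}
  ],
  "grip": 0
}}

```text
t: 11.4
eef_pos: [545.7, 201.8, 106.4]
tcp_rot: [-3.141, 0.0, 1.092]
ft_force: [-5.0, 3.6, 7.1]
opening: 0.31
```

Call:
{"op": "carry_out", "data": {
  "moves": [
    {"dx": 0, "dy": 0, "dz": 0, "twist": 0},
    {"dx": 0, "dy": 0, "dz": 0, "twist": 0},
    {"dx": 0, "dy": 0, "dz": 0, "twist": 0},
    {"dx": 0, "dy": 0, "dz": 0, "twist": 0},
    {"dx": 0, "dy": 0, "dz": 0, "twist": 0}
  ]
}}

```text
t: 11.9
eef_pos: [545.6, 201.8, 106.4]
tcp_rot: [-3.141, 0.0, 1.092]
ft_force: [-4.7, 2.9, 5.5]
opening: 0.311
```

```bash
python3 -c "
from h import *
to(546.6,201.3,107,1.089); print(state()['opening']*95.1)"
```

```text
t 11.9 pos [545.6 201.8 106.4] rot [-3.141  0.     1.092] F [-4.7  2.9  5.5] op 0.311 j [0.24 0.56 1.78 0.   0.81 0.72]
d [-0.   1.1 -0.6] twist 0.2
29.620896423301648
```

The width is about 30 mm, so the button is fully in. I'll ease the side load and pull up.

Call:
{"op": "carry_out", "data": {
  "moves": [
    {"dx": 0, "dy": -0.001, "dz": -0.002, "twist": 0},
    {"dx": 0, "dy": -0.001, "dz": -0.006, "twist": 0},
    {"dx": 0, "dy": -0.001, "dz": -0.012, "twist": 0},
    {"dx": 0, "dy": -0.001, "dz": -0.018, "twist": 0},
    {"dx": 0, "dy": -0.001, "dz": -0.025, "twist": 0}
  ]
}}

```text
t: 12.4
eef_pos: [545.6, 201.8, 131.6]
tcp_rot: [3.141, -0.0, 1.092]
ft_force: [4.8, 0.2, -7.6]
opening: 0.315
```

```bash
python3 -c "
from h import *
to(546,201.3,187,1.089)"
```

```text
t 12.4 pos [545.6 201.8 131.6] rot [ 3.141 -0.     1.092] F [ 4.8  0.2 -7.6] op 0.315 j [ 0.24  0.53  1.76 -0.    0.86  0.72]
d [ -0.3   0.6 -55.4] twist 0.2
```

Call:
{"op": "carry_out", "data": {
  "moves": [
    {"dx": 0, "dy": 0, "dz": -0.007, "twist": 0},
    {"dx": 0, "dy": 0, "dz": -0.015, "twist": 0},
    {"dx": 0, "dy": 0, "dz": -0.023, "twist": 0},
    {"dx": 0, "dy": 0, "dz": -0.031, "twist": 0},
    {"dx": 0, "dy": 0, "dz": -0.039, "twist": 0}
  ]
}}

```text
t: 12.9
eef_pos: [545.6, 201.8, 170.7]
tcp_rot: [3.141, -0.0, 1.092]
ft_force: [5.5, 0.4, -9.3]
opening: 0.314
```

Call:
{"op": "carry_out", "data": {
  "moves": [
    {"dx": 0, "dy": 0, "dz": -0.006, "twist": 0},
    {"dx": 0, "dy": 0, "dz": -0.012, "twist": 0},
    {"dx": 0, "dy": 0, "dz": -0.015, "twist": 0},
    {"dx": 0, "dy": 0, "dz": -0.017, "twist": 0},
    {"dx": 0, "dy": 0, "dz": -0.017, "twist": 0}
  ]
}}

```text
t: 13.4
eef_pos: [545.6, 201.8, 186.5]
tcp_rot: [3.141, 0.0, 1.092]
ft_force: [8.0, 1.1, -16.0]
opening: 0.314
```

```bash
python3 -c "
from h import *
to(546,201.3,187,1.089)"
```

```text
t 13.4 pos [545.6 201.8 186.5] rot [3.141 0.    1.092] F [  8.    1.1 -16. ] op 0.314 j [ 0.24  0.46  1.7  -0.    0.98  0.72]
d [-0.3  0.6 -0.5] twist 0.2
```

It travelled 80.1 mm and the force is rising, so it is on the second stop. Next: settle and check.

Call:
{"op": "carry_out", "data": {
  "moves": [
    {"dx": 0, "dy": 0, "dz": -0.0005, "twist": 0},
    {"dx": 0, "dy": 0, "dz": -0.0005, "twist": 0},
    {"dx": 0, "dy": 0, "dz": -0.0005, "twist": 0},
    {"dx": 0, "dy": 0, "dz": -0.0005, "twist": 0},
    {"dx": 0, "dy": 0, "dz": -0.0005, "twist": 0}
  ]
}}

```text
t: 13.9
eef_pos: [545.5, 201.8, 186.5]
tcp_rot: [-3.141, 0.0, 1.092]
ft_force: [10.0, 1.5, -19.8]
opening: 0.312
```

Call:
{"op": "carry_out", "data": {
  "moves": [
    {"dx": 0, "dy": 0, "dz": 0, "twist": 0},
    {"dx": 0, "dy": 0, "dz": 0, "twist": 0},
    {"dx": 0, "dy": 0, "dz": 0, "twist": 0},
    {"dx": 0, "dy": 0, "dz": 0, "twist": 0},
    {"dx": 0, "dy": 0, "dz": 0, "twist": 0}
  ]
}}

```text
t: 14.4
eef_pos: [545.5, 201.8, 186.5]
tcp_rot: [-3.141, 0.001, 1.092]
ft_force: [9.8, 1.5, -20.6]
opening: 0.315
```

```bash
python3 - <<'E'
from m import *
p,d,c=grab('side','s2'); q=grab('wrist','w5')[0]
a=cv2.resize(p[140:330,200:380,::-1],(568,600)); cv2.imwrite('pics/s2.png',a)
Z=pts(d,c)[...,2]; to(546,201.3,187,1.089)
E
```

```text
t 14.5 pos [545.6 201.8 186.5] rot [-3.141  0.     1.092] F [  9.8   2.  -20.7] op 0.315 j [ 0.24  0.46  1.7  -0.    0.98  0.72]
d [-0.2  0.6 -0.5] twist 0.2
```

View pics/s2.png

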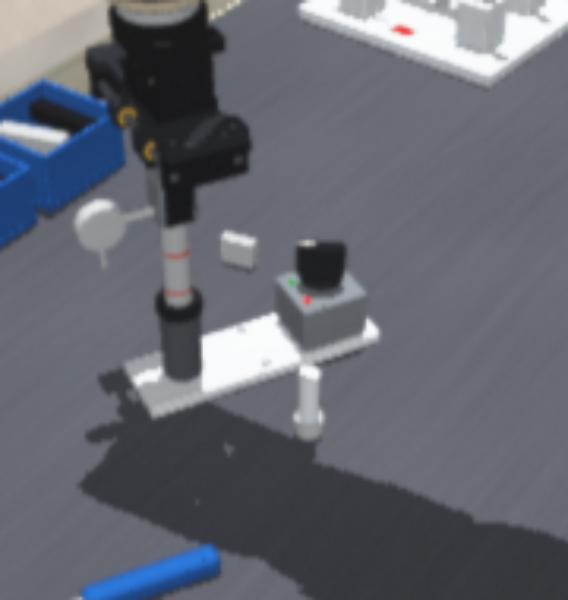

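The mast is extended, with both marks showing at (177,255) and (177,293). The head is in the jaws at (175,195), the knob is at green at (320,262), and the plug gauge and gauge block are still standing. More pull gave no more travel, so it is on the end stop.

```bash
python3 -c "
from cell import *
print(job_done()); s=state(); print(s['t'],s['eef_pos'],s['opening'],s['ft_force'])"
```

```text
the job is handed in; nothing more can be done
None
the job is handed in; nothing more can be done
```

The stand is clamped and the mast is fully extended. I handed the job in at about 14.5 s with the arm still holding the mast up and the button squeezed.

- **Knob:** I pushed it fully down, turned it clockwise until the end-stop moment rose to 0.79 N m, then let it spring up and released it. The wrist camera then showed its grip at -61.5° (-61.9° wanted) and its top at 106.5 mm. That means it is up and locked, with the white line on the green dot.
- **Mast:** I squeezed the button fully in; the measured width was about 30 mm against 31 mm nominal. I then pulled the mast up 80.1 mm. Pulling further raised the force to about 20 N with no more travel, so it is on the second stop.
- **Everything else:** in the last side view the plug gauge and gauge block were standing and the pen appeared in place. I did not measure the bystanders' positions again, and the ring, spare magnet and bracket were outside that view.
- **Disagreement:** the arm holds about 10 N of sideways load on the head, because the jaws sit a millimetre or so off its centre. The grip was stable through the last checks. The state could not be read after hand-in.

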